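# Set sprung forceps to the gauge and hold

### The arm

A 6-joint arm with a two-finger parallel gripper is mounted at the origin on a cart in front of the work surface, level with it; the furniture and walls round the work are solid. World frame = base frame: x ahead of the robot, y to its left, z up, the work surface at z = 0. Lengths are in m, angles in rad, forces in N, time in s.
With the tool pointing down it reaches from about 0.3 to 0.875 m from the base axis. Payload 6.4 kg.
Tool frame: the origin (TCP) lies between the finger pads; the fingertips stand 19 mm ahead of it and the grasp point (between the pads) is the TCP; z points along the fingers, y is the direction in which the jaws open and shut (so a half turn about z gives the same grasp; the last joint's range is limited). The gripper opens to 85 mm and grips with 20 to 120 N. Pads are 22 mm wide; open, the fingers measure 114 mm over their backs; the gripper's body (76 mm by 85 mm) begins 54 mm behind the grasp point. The pads swing forward as they close: fully open they stand 13 mm farther back than shut.
Start: joints at [-1.377, 0.181, 1.607, -0, 1.354, -0.206], TCP at [0.224, -0.53, 0.226] pointing down, gripper open.
Joint ranges: [-2.99, 2.99], [-0.89, 2.07], [0.3, 2.58], [-1.14, 4.28], [0, 2.63], [-3.12, 3.12]. Speed limits (rad/s): [2.57, 2.57, 3.01, 3.14, 3.14, 3.14].

### API

Orientations are given as a unit quaternion [w, x, y, z].
In Python, from bench import * gives the robot as it stands.
- The arm moves only by the tool apply_moves, never from a script. Its argument "moves" is a list that holds one entry, the list of rows, each a list of 7 numbers: the shift along the tool's x, y, z in cm, then the turn, a rotation vector about the tool's x, y, z in rad, then the opening, from 0 (shut) to 1 (fully open). A call has 1 to 8 rows; each row is the pose to reach, as a shift and turn from the pose commanded when the call began, along the tool's axes at that moment; what a row does not reach only later rows make up. A row lasts 1/10 s, in which the tool goes at most 50 mm and 8.59 degrees, less where a joint would pass 70% of its speed; a pose out of reach is approached as far as the arm can. A call with a gripper value outside its range is refused whole. The fingers move at their own pace and stop on an object; the grip force is fixed at half the most. Time passes only in rows, so rows that repeat a pose let the fingers close. It gives the time, the measured TCP pose, the force and the opening at its end, in the units of the state.
- get_obs(): the state, without advancing time (a new reading comes with each control period).
- camera(name): name is "scene" or "side" or "wrist"; returns the picture (400x640x3 uint8, red, green, blue); there is no depth.
- get_calibration(name): a dict with "vertical_fov" (degrees; the focal length in pixels is half the picture's height over the tangent of half this angle, whatever the lens; pixels are square), "cx", "cy" (the principal point, pixels), "k1" (the pictures are not rectified: a ray, as slopes to the right and down, at radius r is drawn at 1 + k1 r^2 times it, then the intrinsics apply), "R" (3x3) and "t" (3): a world point X has camera coordinates R X + t. Camera axes: x right, y down, z forward; pixel columns grow to the right and rows downward; lengths in m; the calibration is good to about 2 mm. A picture is of the moment at which its call begins: read the wrist's pose just before it. get_calibration takes no time and is no camera call; for the wrist camera it gives the pose at the moment of the call.
- hand_in(): hands the job in, once; it reports no verdict.
The state is a dict: "time_s": time; "q": joint angles; "dq": joint speeds; "joint_efforts": joint torques, N m; "eef_pos": TCP position; "eef_rot": TCP orientation; "wrist_force": force on the tool from outside, world axes, zero at the start; "torque": the same for the moment, N m; "opening": opening from 0.0 (shut) to 1.0 (fully open).
Only numpy, scipy, OpenCV 4.12 (cv2) and the standard library are available. Lean on these libraries where they do the work, as an engineer would, in place of code of your own. Each camera call takes 0.05 s, during which the arm holds its last target. There are 200 camera calls.

### The job

Push the loose gauge block along the bench, without lifting it, into the open nest of the forceps rig until it is fully home against the stop under the forceps' tips. Then squeeze the two sprung legs of the forceps together until each tip stands over its own engraved line on the gauge, never letting the tips meet, and finish still holding them steadily at that gap: do not let go. Leave the other loose things where they are.

Things in the scene. Friction and masses are not known exactly. Their poses are not given: they have to be found in the camera images.
- rig: Rig fixed to the bench: grey base plate 64 x 190 x 6 mm, at one end a clamp (x 170 to 210 mm, 52 high) holding level steel forceps by the heel, at the other a nest of low aluminium rails. Origin: on the bench, midway below the two tips. +x runs from the nest's mouth to the heel (roughly to the robot's left), the way the gauge is pushed; +y roughly toward the robot; z up.
- gauge: Loose aluminium gauge block, 90 (x) x 50 (y) x 22 mm, 0.25 kg. Origin: centre of its underside. Lies before the nest's mouth, +x (long axis) roughly along the rig's +x. Two black engraved lines on top run along x from x = -6 to 44 mm, at y = +10 and -10 mm (20 mm apart). It slides on the bench, pushed on its tail face (x = -45 mm).
- nest_home (a point): Where the gauge's origin lies when fully home: on the bench, rig frame x = -20, y = 0 mm; axes as the rig's. The nest in the rig frame, mm: rails 15 high, 52.5 apart, from x = -20 to a stop with its face at x = 25; flared mouth from x = -20 out to x = -44, there 82 wide inside, 98 outside. At home 21 mm of the gauge's tail stand out of the mouth.
- grip_point (a point): Midway between the ribbed finger grips of the two legs: rig frame x = 85, y = 0, z = 40 mm. The legs are 3 mm thick and 10 to 12 mm high, centred at z = 40 mm. Their outer faces here are 44 mm apart at rest, about 30 mm when the tips are 20 mm apart; squeeze along the rig's y. From x = 40 to 165 mm only the 6 mm base plate lies below.
- tip_near (a point): Centre of the end of the forceps' leg nearer the robot (rig +y side); round tip 4 mm thick, 30 mm above the bench, 24 mm from the rig's middle plane at rest.
- tip_far (a point): The same on the other leg (rig -y side). The tip gap is measured between the centres tip_near and tip_far: 48 mm at rest.
- leg_near (a joint): Angle (rad) of the leg nearer the robot about an upright hinge at the heel, 180 mm from the tip and 95 mm from the grip point: 0 at rest (open), grows as it is squeezed inward, stop at 0.13. 0.01 rad moves the tip 1.8 mm. A spring of 5 N m/rad opens it (about 4 N at the grip point for the gauge's gap, where both joints read 0.078).
- leg_far (a joint): The same for the other leg; the two legs move independently. Tip gap = 48 mm - 180 mm x (leg_near + leg_far).
- spare_cap: Loose grey screw cap, 64 mm across, 24 mm high, beyond the gauge; origin at the centre of its underside. Leave it alone.
- sample: Loose white sample bottle with a red screw cap, 36 mm across, 70 mm high, beyond the forceps; origin at the centre of its underside. Leave it alone.
- tape: Loose small roll of black tape lying flat, 53 mm across, 19 mm high, beyond the nest; origin at the centre of its underside. Leave it alone.
- marker: Loose marker pen, 130 mm long (along its y), 16 mm thick, past the heel end of the rig; origin at the centre of its underside. Leave it alone.
Not all that is in view belongs to the job. What is shaped like the gauge but brown or yellow is not meant.

How it is judged:
By the outcome, as a careful person would: the job done as asked, in the order asked, and still so for the second after the job is handed in, while the arm keeps its last pose, push and grip.
It also fails if it takes over 58 s, if anything falls off the work surface, if the arm or the gripper's body presses on something with over 40 N, if the wrist force passes 120 N, or if a joint passes its speed limit or range.

## Working session

There is one attempt and no reset: what is moved stays moved. The work goes in short steps, Python scripts to look and compute and a tool call to move; the robot and the scene stay as the last step left them, time stands still between calls to the robot, and variables do not carry over. Pictures are saved under pics/ and viewed, about 8 in all and at most 12, crops included, and the job is handed in when it is done.

Besides the shell and the picture viewer there is one more tool, called after "Call:" as a command line: name --argument value ..., lists and objects as JSON in quotes. apply_moves: Moves the arm, as the interface text tells. Its arguments: {"type":"object","properties":{"moves":{"type":"array","items":{"type":"array","items":{"type":"array","items":{"type":"number"}}}}},"required":["moves"]}

```bash
mkdir -p pics; ls
cat > h.py <<'E'
from bench import *
import numpy as np, cv2
def snap(n,f):
    c=get_calibration(n); im=camera(n); cv2.imwrite(f'pics/{f}.png',im[:,:,::-1]); np.save(f'pics/{f}.npy',{**c,'im':im},allow_pickle=True); return c,im
def load(f): return np.load(f'pics/{f}.npy',allow_pickle=True).item()
def foc(c): return 200/np.tan(np.radians(c['vertical_fov'])/2)
def ray(c,u,v):
    f=foc(c); d=np.array([(u-c['cx'])/f,(v-c['cy'])/f]); p=d.copy()
    for _ in range(30): p=d/(1+c['k1']*(p@p))
    R=np.array(c['R']);return -R.T@np.array(c['t']), R.T@np.array([*p,1])
def onz(c,u,v,z):
    o,d=ray(c,u,v); return o+d*(z-o[2])/d[2]
def proj(c,X):
    p=np.array(c['R'])@np.array(X)+np.array(c['t']); s=p[:2]/p[2]; s=s*(1+c['k1']*(s@s)); return s*foc(c)+[c['cx'],c['cy']]
E
python3 - <<'E'
from h import *
np.set_printoptions(precision=4,suppress=True)
print(get_obs())
for n in('scene','side','wrist'):
    c,im=snap(n,n+'0'); print(n,c)
E
```

```text
pics
{'time_s': 0.0, 'q': array([-1.3773,  0.1815,  1.608 , -0.    ,  1.3538, -0.2063]), 'dq': array([-0.0002, -0.0011, -0.0021,  0.0001, -0.0005, -0.0027]), 'joint_efforts': array([ -0.0003, -44.487 , -35.134 ,  -0.0003,   0.009 ,   0.    ]), 'eef_pos': array([ 0.2237, -0.5291,  0.2254]), 'eef_rot': array([-0.0009,  0.9801,  0.1985,  0.    ]), 'wrist_force': array([-0.0979, -0.0774,  0.6815]), 'torque': array([ 0.0425, -0.0461, -0.0294]), 'opening': 1.0008002592857341}
scene {'vertical_fov': 49.98787764306457, 'cx': 319.3220562505689, 'cy': 200.04202649029435, 'k1': -0.10587140994297527, 'R': array([[-0.953 , -0.3027,  0.015 ],
       [-0.2671,  0.8155, -0.5134],
       [ 0.1431, -0.4933, -0.858 ]]), 't': array([0.562 , 0.165 , 0.9559])}
side {'vertical_fov': 52.85620812365856, 'cx': 320.876809465666, 'cy': 204.44895725819094, 'k1': -0.10069118290305004, 'R': array([[-0.2773, -0.9605, -0.0238],
       [-0.5241,  0.172 , -0.8341],
       [ 0.8053, -0.2188, -0.5511]]), 't': array([0.201 , 0.3414, 0.5757])}
wrist {'vertical_fov': 60.93097273679962, 'cx': 320.92161525047345, 'cy': 197.40801849497433, 'k1': -0.010274431323081163, 'R': array([[ 0.3894, -0.9211, -0.0018],
       [-0.8788, -0.3721,  0.2987],
       [-0.2758, -0.1147, -0.9543]]), 't': array([-0.5741, -0.0396,  0.3806])}
```

View pics/scene0.png

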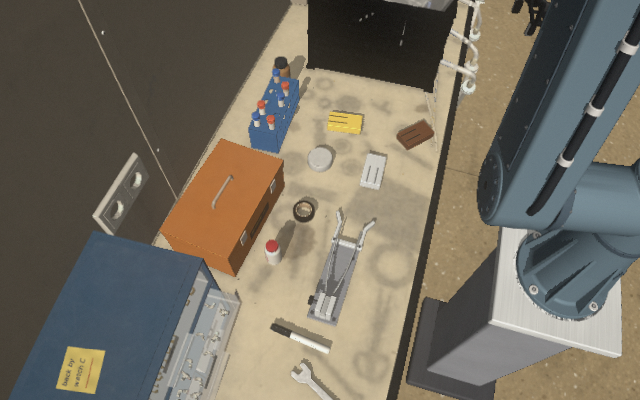

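View pics/side0.png

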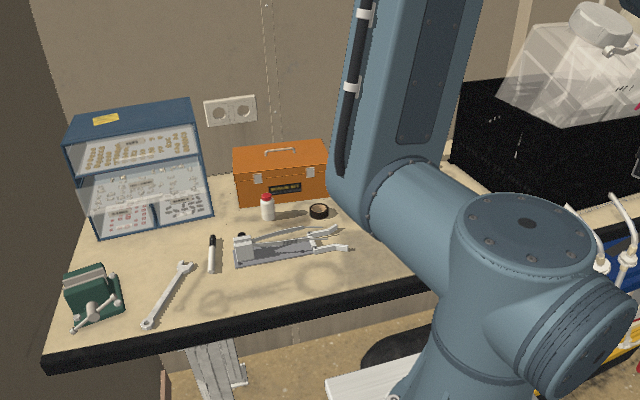

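Scene view. Gauge lookalikes: the yellow block at (345,122), the brown block at (415,134) and the grey-silver block with two lines at (373,170). The round grey cap at (320,158) is a different shape. I choose the silver block at (373,170). The rig runs from its mouth at about (355,215) to the clamp at (325,305). The side view shows the rig at (290,250) and the arm hides the gauge. Next is a close crop.

Run:
```python
from h import *
im=load('scene0')['im'][140:330,280:440,::-1]
a=cv2.resize(im[:100],None,fx=5,fy=5,interpolation=cv2.INTER_CUBIC);b=cv2.resize(im[60:],None,fx=4.5,fy=4.5,interpolation=cv2.INTER_CUBIC)
cv2.imwrite('pics/c1.png',a);cv2.imwrite('pics/c2.png',b);print(a.shape,b.shape)
c=load('scene0')
print('gauge',onz(c,373,170,.022),'cap',onz(c,320,158,.024),'rig clamp',onz(c,325,300,.05))
```

```text
(500, 800, 3) (585, 720, 3)
gauge [ 0.48804517 -0.12031529  0.022     ] cap [ 0.62414052 -0.11265946  0.024     ] rig clamp [0.5015667 0.2421523 0.05     ]
```

View pics/c1.png

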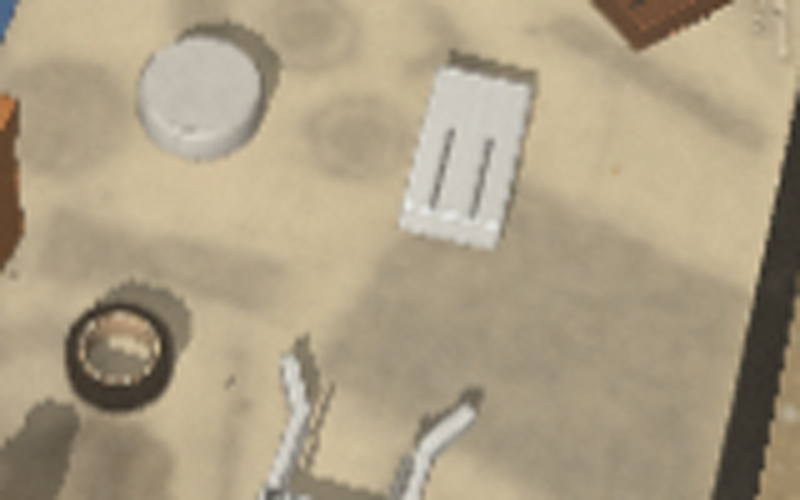

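View pics/c2.png

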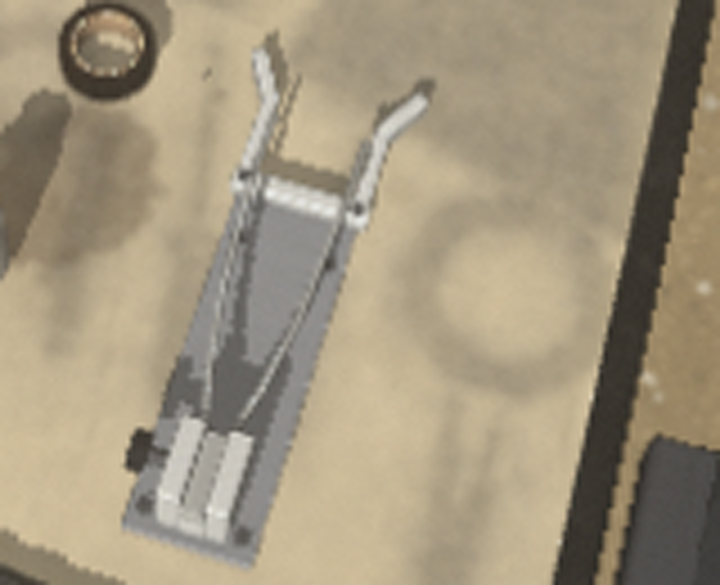

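The crop confirms the choice: a silver block with two black lines towards the rig end. In the crop its tail corners are near (443,65) and (535,82), and its head top corners near (405,208) and (498,225). The rig is seen clearly. Next I'll make coarse poses and plan a wrist look.

```bash
cat >> h.py <<'E'
from scipy.spatial.transform import Rotation as Rn
from scipy.optimize import least_squares
def fit(c,obj,px,x0):
    """planar pose x,y,yaw from object points (m) and pixels; residual px"""
    def w(p): 
        r=np.array([[np.cos(p[2]),-np.sin(p[2]),0],[np.sin(p[2]),np.cos(p[2]),0],[0,0,1]]); return np.array(obj)@r.T+[p[0],p[1],0]
    s=least_squares(lambda p:np.ravel([proj(c,X)-u for X,u in zip(w(p),px)]),x0,loss='soft_l1')
    return s.x, s.fun.reshape(-1,2)
def toolR(): 
    q=get_obs()['eef_rot']; return Rn.from_quat([q[1],q[2],q[3],q[0]])
def rigW(p,X):
    X=np.atleast_2d(X)/1000.; r=np.array([[np.cos(p[2]),-np.sin(p[2])],[np.sin(p[2]),np.cos(p[2])]]); return np.c_[X[:,:2]@r.T+p[:2],X[:,2]]
def delta(pos,xdir=None,ydir=None):
    """shift (cm, tool axes) and rotvec to reach pos, tool down with tool y along ydir (or -ydir)"""
    o=get_obs(); R=toolR(); best=None
    for s in(1,-1):
        y=s*np.array([*ydir[:2],0.]); y/=np.linalg.norm(y); z=np.array([0,0,-1.]); x=np.cross(y,z)
        rv=(R.inv()*Rn.from_matrix(np.c_[x,y,z])).as_rotvec()
        if best is None or np.linalg.norm(rv)<np.linalg.norm(best): best=rv
    return R.inv().apply(np.array(pos)-o['eef_pos'])*100,best
E
python3 - <<'E'
from h import *
np.set_printoptions(precision=4,suppress=True)
c=load('scene0')
A=lambda u,v:(280+u/5,140+v/5)
B=lambda u,v:(280+u/4.5,200+v/4.5)
g,r=fit(c,np.array([[-45,-25,22],[-45,25,22],[45,-25,22],[45,25,22]])/1e3,[A(443,66),A(535,82),A(405,208),A(498,226)],[.49,-.12,1.7]);print('gauge',g,'\n',r)
# tips & mouth ends & clamp top
pts=np.array([[-44,-45,15],[-44,45,15],[210,-20,52],[210,20,52]])
r_,res=fit(c,pts/1e3,[B(262,55),B(425,98),B(165,495),B(222,512)],[.52,.05,1.7]);print('rig',r_,'\n',res)
print('head err', [np.degrees(g[2]), np.degrees(r_[2])])
o=get_obs();R=toolR().as_matrix();w=load('wrist0');Rc=np.array(w['R']);cam=-Rc.T@np.array(w['t']);
print('cam in tool',R.T@(cam-o['eef_pos']),'cam z axis in tool',R.T@Rc[2],'x',R.T@Rc[0]);print('R tool',R)
E
```

```text
gauge [ 0.4862 -0.1249  1.6157] 
 [[-0.6163 -0.4948]
 [ 0.1745  0.6182]
 [-0.4039 -0.5949]
 [ 1.0091  0.4423]]
rig [0.4949 0.0597 1.5514] 
 [[-0.2312 -1.4232]
 [ 0.2909  0.0612]
 [-3.9646 -0.4118]
 [ 2.3693  2.1879]]
head err [np.float64(92.57084786451104), np.float64(88.88709450184169)]
cam in tool [ 0.0759 -0.     -0.1484] cam z axis in tool [-0.299  -0.0004  0.9543] x [0.0001 1.     0.0004]
R tool [[ 0.9211  0.3892 -0.0003]
 [ 0.3892 -0.9211  0.0014]
 [ 0.0003 -0.0014 -1.    ]]
```

Run:
```python
from h import *
np.set_printoptions(precision=3,suppress=True)
print(delta([.49,-.03,.27],ydir=[1,0]))
```

```text
(array([ 43.961, -35.627,  -4.381]), array([-0.001, -0.001, -1.171]))
```

Call:
apply_moves --moves '[[[44,-35.6,-4.4,0,0,-1.17,1],[44,-35.6,-4.4,0,0,-1.17,1],[44,-35.6,-4.4,0,0,-1.17,1],[44,-35.6,-4.4,0,0,-1.17,1],[44,-35.6,-4.4,0,0,-1.17,1],[44,-35.6,-4.4,0,0,-1.17,1],[44,-35.6,-4.4,0,0,-1.17,1],[44,-35.6,-4.4,0,0,-1.17,1]]]'

```text
time_s: 0.95
eef_pos: [0.4122, -0.176, 0.2575]
eef_rot: [0.0, 0.706, 0.709, 0.0]
wrist_force: [0.4, 0.4, 0.2]
opening: 1.001
```

Run:
```python
from h import *
np.set_printoptions(precision=3,suppress=True)
o=get_obs();print(o['time_s'],o['eef_pos'],o['q'])
print(delta([.49,-.03,.27],ydir=[1,0]))
```

```text
0.95 [ 0.412 -0.176  0.257] [-0.67  -0.142  1.872  0.     1.412 -0.674]
(array([14.564,  7.844, -1.252]), array([0.   , 0.   , 0.004]))
```

Call:
apply_moves --moves '[[[14,7.5,-1.2,0,0,0,1],[14,7.5,-1.2,0,0,0,1],[14,7.5,-1.2,0,0,0,1],[14,7.5,-1.2,0,0,0,1],[14,7.5,-1.2,0,0,0,1],[14,7.5,-1.2,0,0,0,1]]]'

```text
time_s: 1.55
eef_pos: [0.4864, -0.0386, 0.2688]
eef_rot: [-0.0, 0.707, 0.707, -0.001]
wrist_force: [0.9, 0.2, -1.1]
opening: 0.999
```

Run:
```python
from h import *
np.set_printoptions(precision=3,suppress=True)
o=get_obs();print(o['time_s'],o['eef_pos'],o['dq'])
snap('wrist','w1')
```

```text
1.55 [ 0.486 -0.039  0.269] [-0.029 -0.007  0.005  0.002  0.     0.002]
```

View pics/w1.png

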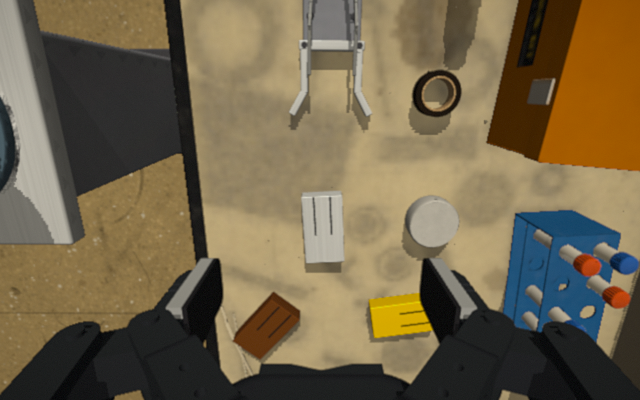

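The wrist view shows the gauge at (323,228), the nest between (292,125) and (370,128) at its mouth, the stop at (332,45), the cap at (432,222), the tape at (437,93), and the yellow and brown blocks near the fingers. Now an enlarged crop for corner picks.

Run:
```python
from h import *
im=load('w1')['im'][:,:,::-1]
a=cv2.resize(im[0:140,285:380],None,fx=4,fy=4,interpolation=cv2.INTER_CUBIC);b=cv2.resize(im[170:282,290:360],None,fx=5,fy=5,interpolation=cv2.INTER_CUBIC)
cv2.imwrite('pics/c3.png',np.hstack([a,b]));print(a.shape,b.shape)
```

```text
(560, 380, 3) (560, 350, 3)
```

View pics/c3.png

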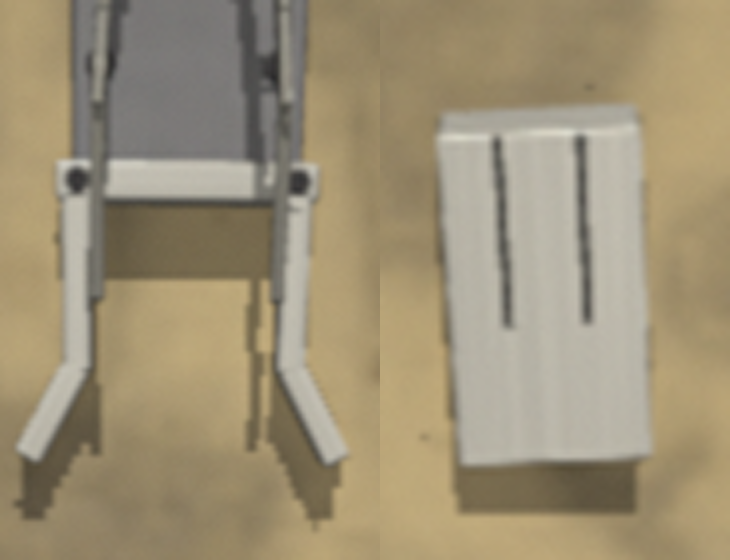

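```bash
cat > m1.py <<'E'
from h import *
np.set_printoptions(precision=4,suppress=True)
c=load('w1')
A=lambda u,v:(285+(u-1.5)/4,(v-1.5)/4)
B=lambda u,v:(290+(u-382)/5,170+(v-2)/5)
g,r=fit(c,np.array([[-45,25,22],[-45,-25,22],[45,25,22],[45,-25,22],[44,10,22],[44,-10,22],[-6,10,22],[-6,-10,22]])/1e3,[B(462,465),B(651,457),B(439,134),B(640,131),B(497,137),B(580,135),B(509,326),B(588,321)],[.49,-.12,1.6]);print('gauge',g,'\n',r.T)
rg,res=fit(c,np.array([[-44,45,15],[-44,-45,15],[-20,26.25,15],[-20,-26.25,15],[25,26.25,15],[0,24,30],[0,-24,30]])/1e3,[A(27,455),A(333,457),A(90,367),A(279,368),A(91,200),A(97,297),A(277,300)],[.49,.06,1.57]);print('rig',rg,'\n',res.T)
np.save('rig.npy',rg);np.save('gauge.npy',g)
print('gauge in rig', (Rn.from_euler('z',-rg[2]).apply([*(g-rg)[:2],0])*1e3), np.degrees(g[2]-rg[2]))
E
python3 m1.py
```

```text
gauge [ 0.4882 -0.1291  1.6179] 
 [[-0.5448  0.1991 -0.4929  0.3586  0.25    0.0593  0.0154  0.0542]
 [ 0.3291  0.3137  0.3425 -0.9106 -0.0291 -0.3692 -0.0389  0.2759]]
rig [0.4966 0.0561 1.5602] 
 [[-0.2236  1.3633  0.2573 -0.6062 -0.0673  0.0055 -0.239 ]
 [ 0.3648  0.6702  0.7591  0.991  -0.4838 -1.1667 -1.4482]]
gauge in rig [-185.3519    6.5438    0.    ] 3.30528626304024
```

```bash
cat > goto.py <<'E'
import sys
from h import *
np.set_printoptions(precision=3,suppress=True)
x,y,z,fl=map(float,sys.argv[1:5]); r=np.load('rig.npy')
Y=np.array([np.sin(r[2]),-np.cos(r[2])])   # = -rig y (flip A: tool x = rig +x)
o=get_obs(); R=toolR()
p=rigW(r,[x,y,z])[0]; yd=np.array([*Y*fl,0]); zd=np.array([0,0,-1.])
T=Rn.from_matrix(np.c_[np.cross(yd,zd),yd,zd])
a=Rn.from_euler('z',-r[2]).apply([*(o['eef_pos'][:2]-r[:2]),0])*1e3
print('rig-frame TCP mm',a[:2],o['eef_pos'][2]*1e3,'t',o['time_s'],'F',o['wrist_force'],'open',o['opening'],'q6',o['q'][5])
print('shift cm',R.inv().apply(p-o['eef_pos'])*100,'rv',(R.inv()*T).as_rotvec())
E
python3 goto.py -252 4 120 1;python3 goto.py -252 4 24 1
python3 - <<'E'
from h import *
c=load('w1');print(onz(c,300,310,.022),onz(c,368,300,.022))
E
```

```text
rig-frame TCP mm [-95.374   9.352] 268.8872902169809 t 1.6 F [-0.047 -0.394  0.537] open 0.9986941524264721 q6 -0.3214473344946273
shift cm [-15.662   0.42   14.893] rv [-0.001  0.     0.008]
rig-frame TCP mm [-95.374   9.352] 268.8872902169809 t 1.6 F [-0.047 -0.394  0.537] open 0.9986941524264721 q6 -0.3214473344946273
shift cm [-15.659   0.429  24.493] rv [-0.001  0.     0.008]
[ 0.45682957 -0.24677197  0.022     ] [ 0.54870672 -0.23094151  0.022     ]
```

Call:
apply_moves --moves '[[[-15.7,0.4,8,0,0,0.01,0.4],[-15.7,0.4,8,0,0,0.01,0.4],[-15.7,0.4,8,0,0,0.01,0.4],[-15.7,0.4,8,0,0,0.01,0.4],[-15.7,0.4,15,0,0,0.01,0.4],[-15.7,0.4,19,0,0,0.01,0.4],[-15.7,0.4,21.5,0,0,0.01,0.4],[-15.7,0.4,21.5,0,0,0.01,0.4]]]'

```text
time_s: 2.4
eef_pos: [0.4856, -0.1941, 0.0491]
eef_rot: [-0.006, 0.712, 0.702, -0.001]
wrist_force: [-1.0, 1.2, 0.7]
opening: 0.4
```

```bash
python3 goto.py -252 4 24 1; python3 -c "
from h import *
snap('wrist','w2');print(get_obs()['q'])"
```

```text
rig-frame TCP mm [-250.334    8.428] 49.08681499881949 t 2.4 F [-1.029  1.153  0.742] open 0.3998586370792972 q6 -0.5927796177282324
shift cm [-0.18   0.467  2.503] rv [-0.01  -0.006 -0.004]
[-6.06552383e-01  3.06253446e-01  1.84856337e+00 -2.27137184e-04
  9.92806243e-01 -5.92687109e-01]
```

View pics/w2.png

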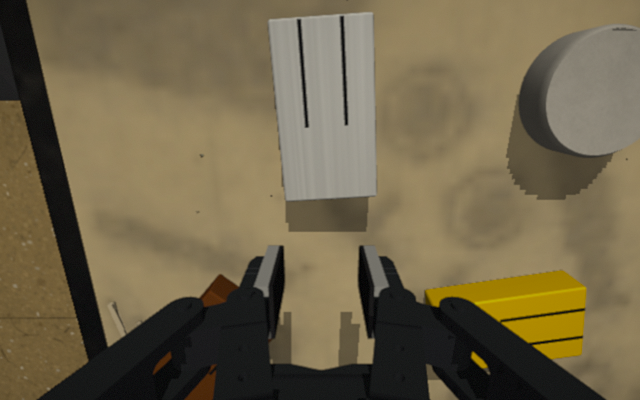

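Fingers stand behind the tail face (centre (331,200)), clear of the brown and yellow blocks. The shift needed agrees with my numbers, so I lower and start the push.

Call:
apply_moves --moves '[[[-0.2,0.45,2.5,0,0,0,0.4],[-0.2,0.45,2.5,0,0,0,0.4],[-0.2,0.45,2.5,0,0,0,0.4],[0.8,0.45,2.5,0,0,0,0.4],[1.8,0.45,2.5,0,0,0,0.4],[2.4,0.45,2.5,0,0,0,0.4],[3,0.45,2.5,0,0,0,0.4],[3,0.45,2.5,0,0,0,0.4]]]'

```text
time_s: 3.25
eef_pos: [0.4956, -0.1639, 0.0294]
eef_rot: [-0.0, 0.71, 0.704, 0.0]
wrist_force: [0.4, -0.3, 0.1]
opening: 0.4
```

```bash
python3 goto.py -100 -1 24 1;python3 goto.py -90 -1 24 1
```

```text
rig-frame TCP mm [-220.034   -1.222] 29.436721831320213 t 3.25 F [ 0.384 -0.291  0.075] open 0.3996099105675288 q6 -0.5375698577516195
shift cm [12.003 -0.011  0.546] rv [-0.    -0.     0.001]
rig-frame TCP mm [-220.034   -1.222] 29.436721831320213 t 3.25 F [ 0.384 -0.291  0.075] open 0.3996099105675288 q6 -0.5375698577516195
shift cm [13.003 -0.01   0.546] rv [-0.    -0.     0.001]
```

Call:
apply_moves --moves '[[[1,0,0.4,0,0,0,0.4],[2,0.1,0.4,0,0,0,0.4],[3,0.2,0.4,0,0,0,0.4],[4,0.3,0.4,0,0,0,0.4],[5,0.35,0.4,0,0,0,0.4],[6,0.4,0.4,0,0,0,0.4],[6.3,0.4,0.4,0,0,0,0.4],[6.3,0.4,0.4,0,0,0,0.4]]]'

```text
time_s: 4.05
eef_pos: [0.5003, -0.1015, 0.0253]
eef_rot: [0.0, 0.711, 0.704, -0.0]
wrist_force: [1.0, -0.4, -0.4]
opening: 0.402
```

```bash
python3 goto.py -80 0 24 1; python3 -c "
from h import *
snap('wrist','w3')"
```

```text
rig-frame TCP mm [-157.602   -5.319] 25.29894364702769 t 4.05 F [ 0.991 -0.39  -0.414] open 0.40187699711824004 q6 -0.4230019744085301
shift cm [ 7.761 -0.527  0.129] rv [-0.     0.     0.001]
```

View pics/w3.png

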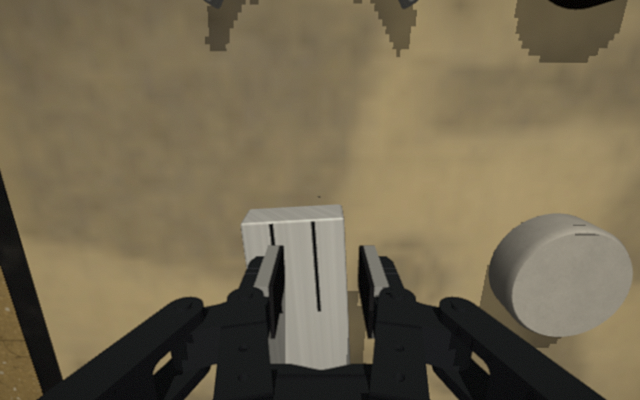

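The picture shows the gauge at (295,290) between and partly under the fingers, shifted left. I'll compute where it really is before moving on.

Run:
```python
from h import *
np.set_printoptions(precision=4,suppress=True)
r=np.load('rig.npy');inv=lambda P:Rn.from_euler('z',-r[2]).apply([*(P[:2]-r[:2]),P[2]])*1e3
c=load('w2')
for px in[(270,20),(373,13),(286,200),(375,195),(305,127),(347,125),(298,20),(342,17)]: print('w2',inv(onz(c,*px,.022)))
c=load('w3')
for px in[(243,222),(343,219),(347,368),(319,311),(314,222),(271,226)]: print('w3',inv(onz(c,*px,.022)))
for z in(.006,.014,.022): print('lower fingertip px',z,[inv(onz(c,u,v,z)) for u,v in((283,246),(359,246))])
o=get_obs();t=toolR().as_matrix()
for zz in(.0,.01,.019): print('pad pt proj',zz,[proj(c,o['eef_pos']+t@np.array([dx,s*.017,zz])) for s in(-1,1) for dx in(-.011,.011)])
```

```text
w2 [-142.0726   32.5332   22.    ]
w2 [-139.3907  -15.5944   22.    ]
w2 [-230.5629   27.9522   22.    ]
w2 [-227.7471  -20.2287   22.    ]
w2 [-191.5539   16.9445   22.    ]
w2 [-190.6081   -4.4364   22.    ]
w2 [-142.1608   19.3886   22.    ]
w2 [-141.0074   -1.2011   22.    ]
w3 [-141.4253   32.3722   22.    ]
w3 [-139.8252  -15.5046   22.    ]
w3 [-228.4903  -19.5423   22.    ]
w3 [-191.2914   -3.9963   22.    ]
w3 [-141.3769   -1.652    22.    ]
w3 [-143.4665   19.0341   22.    ]
lower fingertip px 0.006 [array([-161.6331,   15.5811,    6.    ]), array([-161.5783,  -25.5786,    6.    ])]
lower fingertip px 0.014 [array([-157.8191,   14.5945,   14.    ]), array([-157.7669,  -24.6036,   14.    ])]
lower fingertip px 0.022 [array([-154.005 ,   13.6079,   22.    ]), array([-153.9554,  -23.6285,   22.    ])]
pad pt proj 0.0 [array([287.2911, 276.6995]), array([285.9369, 235.6977]), array([356.127 , 276.7853]), array([357.601 , 235.7774])]
pad pt proj 0.01 [array([289.1234, 266.7352]), array([287.9179, 227.6312]), array([354.264 , 266.8143]), array([355.5813, 227.7046])]
pad pt proj 0.019 [array([290.6125, 258.6389]), array([289.521 , 221.1042]), array([352.75  , 258.7128]), array([353.9469, 221.1728])]
```

The gauge hasn't moved: its coordinates match the earlier ones. The fingertips passed just above it, so at this opening they stand further back than 19 mm ahead of the TCP. I'll lift, go back, and lower in small steps until the tips feel the bench.

Call:
apply_moves --moves '[[[0,0,-2.5,0,0,0,0.4],[-4,-0.4,-2.5,0,0,0,0.4],[-8,-0.9,-2.5,0,0,0,0.4],[-9.5,-0.9,-2.5,0,0,0,0.4],[-9.5,-0.9,-2.5,0,0,0,0.4],[-9.5,-0.9,0,0,0,0,0.4],[-9.5,-0.9,0,0,0,0,0.4],[-9.5,-0.9,0,0,0,0,0.4]]]'

```text
time_s: 4.9
eef_pos: [0.4896, -0.1957, 0.0248]
eef_rot: [-0.001, 0.711, 0.703, -0.0]
wrist_force: [0.9, -0.7, -0.9]
opening: 0.399
```

Call:
apply_moves --moves '[[[0,0,0.5,0,0,0,0.4],[0,0,0.5,0,0,0,0.4],[0,0,0.8,0,0,0,0.4],[0,0,0.8,0,0,0,0.4]]]'

```text
time_s: 5.3
eef_pos: [0.4902, -0.1969, 0.0173]
eef_rot: [-0.0, 0.711, 0.703, -0.0]
wrist_force: [0.3, -0.7, -0.0]
opening: 0.4
```

```bash
python3 goto.py -252 4 10 1
```

```text
rig-frame TCP mm [-253.048    3.748] 17.25756350190197 t 5.3 F [ 0.305 -0.695 -0.044] open 0.4001069576337282 q6 -0.5959219715268584
shift cm [ 0.105 -0.025  0.726] rv [-0. -0. -0.]
```

Call:
apply_moves --moves '[[[0,0,0.2,0,0,0,0.4],[0,0,0.4,0,0,0,0.4],[0,0,0.4,0,0,0,0.4]]]'

```text
time_s: 5.6
eef_pos: [0.49, -0.1969, 0.013]
eef_rot: [-0.0, 0.711, 0.703, -0.0]
wrist_force: [0.4, 0.9, 0.1]
opening: 0.4
```

Call:
apply_moves --moves '[[[0,0,0.2,0,0,0,0.4],[0,0,0.4,0,0,0,0.4],[0,0,0.4,0,0,0,0.4]]]'

```text
time_s: 5.9
eef_pos: [0.49, -0.1969, 0.009]
eef_rot: [-0.0, 0.711, 0.703, -0.0]
wrist_force: [-0.7, -0.6, -0.2]
opening: 0.397
```

Call:
apply_moves --moves '[[[0,0,0.2,0,0,0,0.4],[0,0,0.4,0,0,0,0.4],[0,0,0.4,0,0,0,0.4]]]'

```text
time_s: 6.2
eef_pos: [0.49, -0.1968, 0.0049]
eef_rot: [-0.0, 0.711, 0.703, -0.0]
wrist_force: [-0.2, -0.3, 1.1]
opening: 0.399
```

```bash
python3 goto.py -252 4 10 1; python3 -c "
from h import *
snap('wrist','w4')"
```

```text
rig-frame TCP mm [-253.03     3.992] 4.936098970605235 t 6.2 F [-0.212 -0.311  1.099] open 0.39854588299210747 q6 -0.5959227619975838
shift cm [ 0.103 -0.001 -0.506] rv [-0.001 -0.    -0.001]
```

View pics/w4.png

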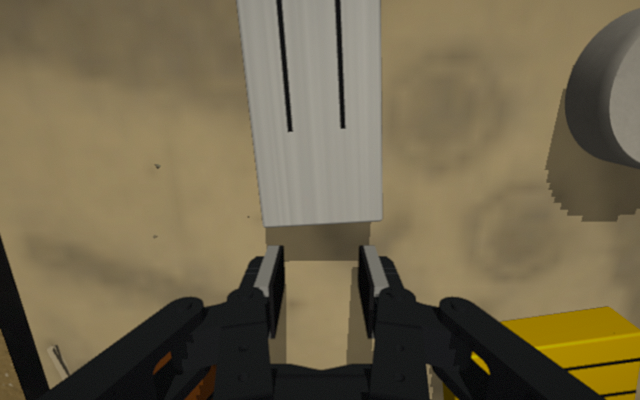

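Tail edge at (322,222), fingertips at (283,246) and (359,246), square behind the tail and still not touching the bench. I'll go on lowering.

Call:
apply_moves --moves '[[[0,0,0.2,0,0,0,0.4],[0,0,0.4,0,0,0,0.4],[0,0,0.4,0,0,0,0.4]]]'

```text
time_s: 6.55
eef_pos: [0.49, -0.1969, 0.001]
eef_rot: [-0.0, 0.711, 0.703, -0.0]
wrist_force: [-0.0, 0.2, -0.4]
opening: 0.399
```

Call:
apply_moves --moves '[[[0,0,0.2,0,0,0,0.4],[0,0,0.3,0,0,0,0.4],[0,0,0.3,0,0,0,0.4]]]'

```text
time_s: 6.85
eef_pos: [0.4901, -0.1969, -0.0019]
eef_rot: [-0.0, 0.711, 0.703, -0.0]
wrist_force: [-0.9, -1.4, -1.2]
opening: 0.4
```

Call:
apply_moves --moves '[[[0,0,0.3,0,0,0,0.4],[0,0,0.3,0,0,0,0.4],[0.5,0,0.3,0,0,0,0.4],[1,0,0.3,0,0,0,0.4],[1.5,0.0,0.3,0,0,0,0.4],[2,0.0,0.3,0,0,0,0.4],[2.5,0.0,0.3,0,0,0,0.4],[3,0.0,0.3,0,0,0,0.4]]]'

```text
time_s: 7.65
eef_pos: [0.4906, -0.1666, -0.0047]
eef_rot: [0.0, 0.711, 0.703, -0.0]
wrist_force: [0.1, -1.4, -0.9]
opening: 0.397
```

```bash
cat > lines.py <<'E'
import sys
from h import *
np.set_printoptions(precision=2,suppress=True)
n=sys.argv[1]; c,im=snap('wrist',n); r=np.load('rig.npy')
# gauge top pixels -> rig-frame top view, 1 mm = 3 px, plane z=22 mm
xs=np.arange(*map(float,sys.argv[2:4]),1/3.); ys=np.arange(40,-40,-1/3.)
P=rigW(r,np.array([[x,y,22.] for x in xs[::-1] for y in ys])); R=np.array(c['R']);q=P@R.T+np.array(c['t']);s=q[:,:2]/q[:,2:];s=s*(1+c['k1']*(s**2).sum(1,keepdims=True))*foc(c)+[c['cx'],c['cy']]
m=s.reshape(len(xs),len(ys),2).astype(np.float32)
cv2.imwrite(f'pics/{n}_top.png',cv2.remap(im,m[...,0],m[...,1],cv2.INTER_LINEAR)[:,:,::-1])
E
python3 goto.py -80 0 -5 1; python3 lines.py w5 -260 -60
python3 - <<'E'
from h import *
a=load('w4')['im'];b=load('w5')['im'];print('sum bright',[ (i[:230,200:420].min(2)>150).sum(0).nonzero()[0][[0,-1]]+200 for i in(a,b)],[ (i[:260,300:340].min(2)>150).sum() for i in(a,b)])
E
```

```text
rig-frame TCP mm [-222.774    3.686] -4.690571677986817 t 7.65 F [ 0.114 -1.416 -0.886] open 0.3972737420774264 q6 -0.5456987304529369
shift cm [14.278  0.363  0.029] rv [ 0.  0. -0.]Traceback (most recent call last):
  File "<stdin>", line 2, in <module>
IndexError: index 0 is out of bounds for axis 0 with size 0
```

Run:
```python
from h import *
for n in('w4','w5'):
    im=load(n)['im'].astype(int); sat=(im.max(2)-im.min(2))
    print(n,[''.join('#' if sat[v,u]<22 and im[v,u].max()>90 else '.' for v in range(100,300,5)) for u in(300,320,345)])
    print([''.join('#' if sat[v,u]<22 and im[v,u].max()>90 else ('x' if im[v,u].max()<60 else '.') for u in range(220,420,3)) for v in(150,200,225,235)])
```

```text
w4 ['##########################..............', '#########################...............', '#########################...............']
['............##########################################.............', '..............########################################.............', '...............##############......................................', '...................................................................']
w5 ['#################################.......', '#################################.......', '#################################.......']
['............############xx#################xx############..........', '.............###########################################...........', '.............###########################################...........', '.............###########################################...........']
```

Run:
```python
from h import *
np.set_printoptions(precision=1,suppress=True)
r=np.load('rig.npy');inv=lambda P:Rn.from_euler('z',-r[2]).apply([*(P[:2]-r[:2]),P[2]])*1e3
c=load('w5')
for px in[(300,264),(345,264),(259,225),(387,225),(256,150),(382,150)]: print(inv(onz(c,*px,.022)))
```

```text
[-212.7   12.3   22. ]
[-212.7   -5.7   22. ]
[-196.    27.8   22. ]
[-196.   -21.5   22. ]
[-166.9   27.3   22. ]
[-166.9  -18.    22. ]
```

The gauge is now moving, square to the fingers: tail at rig x = -213, centred at about y = +4. I'll carry on with a 4 mm drift toward -y.

Call:
apply_moves --moves '[[[1,0.05,0,0,0,0,0.4],[2,0.1,0,0,0,0,0.4],[3,0.15,0,0,0,0,0.4],[4,0.2,0,0,0,0,0.4],[5,0.25,0,0,0,0,0.4],[6,0.3,0,0,0,0,0.4],[7,0.35,0,0,0,0,0.4],[8,0.4,0,0,0,0,0.4]]]'

```text
time_s: 8.5
eef_pos: [0.4957, -0.0864, -0.0045]
eef_rot: [0.0, 0.711, 0.703, 0.0]
wrist_force: [-0.5, -4.1, 4.1]
opening: 0.398
```

Call:
apply_moves --moves '[[[0.7,0,0,0,0,0,0.4],[1.4,0,0,0,0,0,0.4],[2.1,0,0,0,0,0,0.4],[2.8,0,0,0,0,0,0.4],[3.4,0,0,0,0,0,0.4],[3.4,0,0,0,0,0,0.4]]]'

```text
time_s: 9.1
eef_pos: [0.4955, -0.0519, -0.0049]
eef_rot: [-0.001, 0.711, 0.703, 0.0]
wrist_force: [0.4, -0.3, 0.7]
opening: 0.401
```

```bash
python3 goto.py -75 0 -5 1; python3 lines.py w6 -120 70
```

```text
rig-frame TCP mm [-108.076    0.017] -4.897285252148363 t 9.1 F [ 0.386 -0.348  0.695] open 0.40106458510425264 q6 -0.3335519545017167
shift cm [3.308 0.001 0.014] rv [-0.001 -0.001 -0.   ]
```

Call:
apply_moves --moves '[[[0.6,0,0,0,0,0,0.4],[1.2,0,0,0,0,0,0.4],[1.8,0,0,0,0,0,0.4],[2.4,0,0,0,0,0,0.4],[2.8,0,0,0,0,0,0.4],[3.0,0,0,0,0,0,0.4],[3.0,0,0,0,0,0,0.4]]]'

```text
time_s: 9.85
eef_pos: [0.4961, -0.0225, -0.0047]
eef_rot: [-0.0, 0.711, 0.703, 0.0]
wrist_force: [-0.1, 0.7, 0.6]
opening: 0.401
```

Call:
apply_moves --moves '[[[0.2,0,0,0,0,0,0.4],[0.3,0,0,0,0,0,0.4],[0.3,0,0,0,0,0,0.4]]]'

```text
time_s: 10.15
eef_pos: [0.4963, -0.0201, -0.0047]
eef_rot: [0.0, 0.711, 0.703, 0.0]
wrist_force: [0.4, -0.9, 0.4]
opening: 0.402
```

Call:
apply_moves --moves '[[[0.1,0,0,0,0,0,0.4],[0.2,0,0,0,0,0,0.4],[0.2,0,0,0,0,0,0.4]]]'

```text
time_s: 10.45
eef_pos: [0.4964, -0.0201, -0.0045]
eef_rot: [0.001, 0.711, 0.703, -0.001]
wrist_force: [-2.1, -10.7, -0.6]
opening: 0.402
```

Call:
apply_moves --moves '[[[0.1,0,0,0,0,0,0.4],[0.2,0,0,0,0,0,0.4],[0.2,0,0,0,0,0,0.4]]]'

```text
time_s: 10.75
eef_pos: [0.4965, -0.02, -0.0043]
eef_rot: [0.002, 0.711, 0.704, -0.002]
wrist_force: [-3.8, -21.6, -0.7]
opening: 0.404
```

```bash
python3 goto.py -75 0 -5 1; python3 lines.py w7 -120 70
python3 - <<'E'
from h import *
im=load('w7')['im'].astype(int); sat=(im.max(2)-im.min(2))
print([''.join('#' if sat[v,u]<22 and im[v,u].max()>90 else 'x' if im[v,u].max()<70 else '.' for v in range(0,300,5)) for u in(300,320,345)])
E
```

```text
rig-frame TCP mm [-76.154  -0.669] -4.322489853981297 t 10.75 F [ -3.759 -21.597  -0.737] open 0.404213047041573 q6 -0.2609273110395076
shift cm [ 0.116 -0.067  0.067] rv [0.    0.006 0.001]
['#####################################################.......', '#####################################################.......', '#####################################################.......']
```

The push reads 22 N at rig x = -76, the expected spot against the stop. I'll back off, rise and verify from above.

Call:
apply_moves --moves '[[[-1.5,0,0,0,0,0,0.4],[-3,0,0,0,0,0,0.4],[-3,0,-5,0,0,0,0.6],[-3,0,-10,0,0,0,0.8],[-1,0,-14,0,0,0,1],[1,0,-16,0,0,0,1],[1,0,-16,0,0,0,1],[1,0,-16,0,0,0,1]]]'

```text
time_s: 11.6
eef_pos: [0.4963, -0.0062, 0.1552]
eef_rot: [0.0, 0.711, 0.704, 0.0]
wrist_force: [0.2, -0.3, 0.5]
opening: 0.999
```

```bash
python3 goto.py 85 0 120 1; python3 lines.py w8 -90 60; python3 -c "
from h import *
im=load('w8')['im'][:,:,::-1];v=cv2.resize(im[0:220,250:400],None,fx=2.7,fy=2.7,interpolation=cv2.INTER_CUBIC);t=cv2.imread('pics/w8_top.png');t=cv2.resize(t,None,fx=1.25,fy=1.25);print(v.shape,t.shape)
h=max(v.shape[0],t.shape[0]);p=lambda a:np.vstack([a,np.zeros((h-a.shape[0],a.shape[1],3),np.uint8)]);cv2.imwrite('pics/c8.png',np.hstack([p(v),p(t)]))"
```

```text
rig-frame TCP mm [-62.35   -0.327] 155.20398140822354 t 11.6 F [ 0.25  -0.319  0.509] open 0.9990643206537745 q6 -0.24203552759617833
shift cm [14.735 -0.029  3.519] rv [0.001 0.    0.   ]
(594, 405, 3) (562, 300, 3)
```

View pics/c8.png

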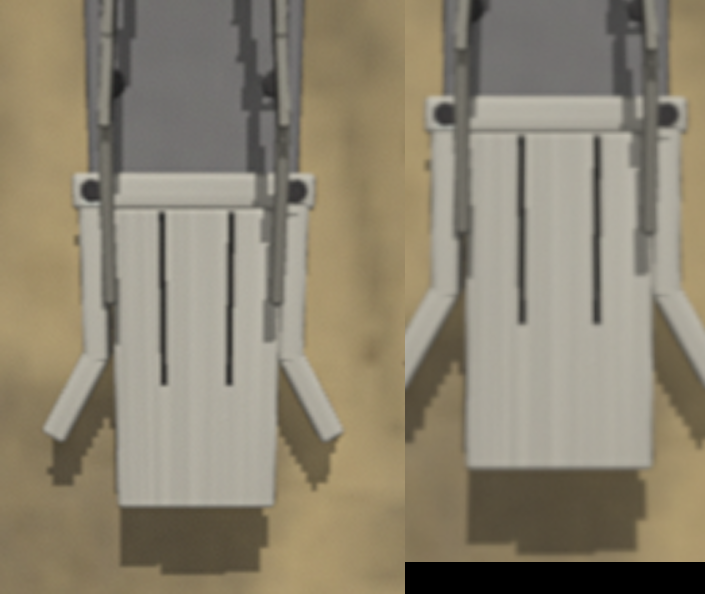

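The gauge is fully home: its head meets the stop bar (rows 205 left, 130 right), its lines run parallel to the rails, and both tips at (108,300) and (277,300) hang over it. Now above the grips, turning half round so the wrist camera looks down on the tips.

Call:
apply_moves --moves '[[[5,0,0,0,0,-0.15,1],[10,0,0,0,0,-0.3,1],[14.7,0,0,0,0,-0.45,1],[14.7,0,0,0,0,-0.6,1],[14.7,0,0,0,0,-0.75,1],[14.7,0,0,0,0,-0.9,1],[14.7,0,0,0,0,-1.03,1],[14.7,0,0,0,0,-1.03,1]]]'

```text
time_s: 12.45
eef_pos: [0.497, 0.1401, 0.1532]
eef_rot: [-0.002, 0.272, 0.962, -0.001]
wrist_force: [0.5, -0.1, 0.3]
opening: 1.004
```

Call:
apply_moves --moves '[[[0,0,0,0,0,-0.15,1],[0,0,0,0,0,-0.3,1],[0,0,0,0,0,-0.45,1],[0,0,0,0,0,-0.6,1],[0,0,0,0,0,-0.75,1],[0,0,0,0,0,-0.9,1],[0,0,0,0,0,-1.03,1],[0,0,0,0,0,-1.03,1]]]'

```text
time_s: 13.25
eef_pos: [0.4974, 0.1403, 0.154]
eef_rot: [-0.001, -0.235, 0.972, 0.0]
wrist_force: [-0.6, -0.6, -0.7]
opening: 1.003
```

```bash
python3 goto.py 85 0 80 -1; python3 -c "
from h import *
print(get_obs()['q'])"
```

```text
rig-frame TCP mm [84.159  0.144] 154.02925450271366 t 13.25 F [-0.599 -0.584 -0.681] open 1.0030282003663433 q6 -2.001100709934591
shift cm [-0.067  0.061  7.403] rv [ 0.002 -0.001 -1.085]
[ 4.49759539e-02  1.31871401e-01  1.81809013e+00 -2.56057007e-05
  1.19388985e+00 -2.00110071e+00]
```

Call:
apply_moves --moves '[[[0,0,0,0,0,-0.15,1],[0,0,0,0,0,-0.3,1],[0,0,0,0,0,-0.45,1],[0,0,0,0,0,-0.6,1],[0,0,0,0,0,-0.75,1],[0,0,0,0,0,-0.9,1],[0,0,0,0,0,-1.04,1],[0,0,0,0,0,-1.04,1]]]'

```text
time_s: 14.05
eef_pos: [0.4976, 0.1405, 0.1545]
eef_rot: [-0.001, -0.687, 0.727, 0.0]
wrist_force: [0.2, -0.1, 0.5]
opening: 1.004
```

```bash
python3 goto.py 85 0 80 -1; python3 lines.py w9 -60 60
python3 - <<'E'
from h import *
np.set_printoptions(precision=1,suppress=True)
# find engraved lines & leg tops via profiles across rig y
c=load('w9');im=c['im'].astype(int).sum(2)/3;r=np.load('rig.npy')
def prof(x,z,ys): return np.array([cv2.getRectSubPix(im.astype(np.float32),(1,1),tuple(map(float,proj(c,rigW(r,[x,y,z])[0]))))[0,0] for y in ys])
ys=np.arange(-20,20,.25)
for x in(-5,5,15): 
    p=prof(x,22,ys); print(x,[round(float(ys[m][np.argmin(p[m])]),2) for m in(ys<0,ys>0)],p.min(),np.median(p))
    print(proj(c,rigW(r,[x,0,22])[0]))
E
```

```text
rig-frame TCP mm [84.395 -0.061] 154.51548623375845 t 14.05 F [ 0.221 -0.06   0.474] open 1.0044067038136042 q6 -3.039023199008491
shift cm [-0.061 -0.001  7.452] rv [ 0.001 -0.    -0.047]
-5 [-10.75, 8.75] 59.938377 175.32062
[314.8  74. ]
5 [-11.25, 9.0] 63.519043 175.43204
[315.5  87.5]
15 [-11.25, 8.75] 59.0593 175.7865
[316.1 100.6]
```

The lines read centred at y = -1.1 mm with the camera facing either way, so I correct the rig's y by that and then descend around the legs.

```bash
python3 - <<'E'
from h import *
r=np.load('rig.npy'); P=rigW(r,[0,-1.1,0])[0]; r[:2]=P[:2]; np.save('rig.npy',r); print(r)
E
python3 goto.py 85 0 15 -1
```

```text
[0.49774855 0.05612957 1.56024981]
rig-frame TCP mm [84.471  0.971] 154.6567991952451 t 14.1 F [ 0.919 -0.121 -0.191] open 1.003307848997142 q6 -3.035839982080558
shift cm [-0.059 -0.11  13.966] rv [ 0.001 -0.    -0.05 ]
```

Call:
apply_moves --moves '[[[-0.1,-0.1,4,0,0,0,0.75],[-0.1,-0.1,8,0,0,0,0.75],[-0.1,-0.1,10,0,0,0,0.75],[-0.1,-0.1,12,0,0,0,0.75],[-0.1,-0.1,13,0,0,0,0.75],[-0.1,-0.1,14,0,0,0,0.75],[-0.1,-0.1,14,0,0,0,0.65]]]'

```text
time_s: 14.8
eef_pos: [0.4984, 0.1418, 0.0144]
eef_rot: [-0.001, -0.687, 0.726, 0.001]
wrist_force: [-0.0, -0.7, 0.9]
opening: 0.651
```

```bash
python3 goto.py 85 0 15 -1;  python3 -c "
from h import *
snap('wrist','w10')
c=load('w10');r=np.load('rig.npy')
print(get_obs()['q'][5],[proj(c,rigW(r,[0,y,30])[0]).round() for y in(-24,-10,10,24)],[proj(c,rigW(r,[x,y,22])[0]).round() for y in(-10,10) for x in(-20,0,20)])"
```

```text
rig-frame TCP mm [85.631  0.294] 14.394533436139483 t 14.8 F [-0.001 -0.735  0.927] open 0.6506047451902048 q6 -3.038994816501505
shift cm [ 0.062 -0.032 -0.061] rv [ 0.002 -0.    -0.044]
-3.039524255546728 [array([244.,  68.]), array([282.,  66.]), array([336.,  64.]), array([375.,  62.])] [array([280.,  10.]), array([284.,  68.]), array([288., 120.]), array([334.,   8.]), array([335.,  65.]), array([337., 118.])]
```

View pics/w10.png

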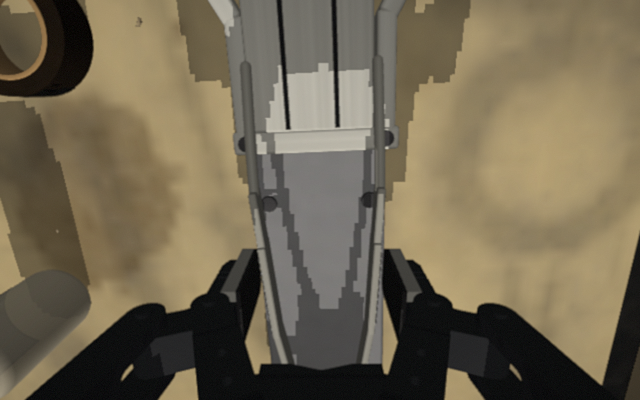

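Wrist view from above: lines end at (288,128) and (337,125), matching my prediction. Tips sit at (247,62) and (379,58), the legs lie between the open pads, and everything else is clear. I'll squeeze gradually.

Call:
apply_moves --moves '[[[0.05,0,0,0,0,0,0.58],[0.05,0,0,0,0,0,0.53],[0.05,0,0,0,0,0,0.48],[0.05,0,0,0,0,0,0.45],[0.05,0,0,0,0,0,0.42],[0.05,0,0,0,0,0,0.42],[0.05,0,0,0,0,0,0.42]]]'

```text
time_s: 15.55
eef_pos: [0.4992, 0.1414, 0.0156]
eef_rot: [0.0, -0.688, 0.725, -0.0]
wrist_force: [-0.6, -1.1, 4.2]
opening: 0.422
```

```bash
cat > tips.py <<'E'
import sys
from h import *
np.set_printoptions(precision=2,suppress=True,linewidth=200)
n=sys.argv[1]; c,im=snap('wrist',n); r=np.load('rig.npy'); g=im.astype(np.float32).mean(2)
ys=np.arange(-30,30.1,.5)
def prof(x,z): return np.array([cv2.getRectSubPix(g,(1,1),tuple(map(float,proj(c,rigW(r,[x,y,z])[0]))))[0,0] for y in ys])
for x,z in((-12,22),(0,30),(2,30),(4,30),(6,30)):
    p=prof(x,z); print(x,z,' '.join(f'{int(v)}' for v in p))
E
python3 goto.py 85 0 15 -1; python3 tips.py w11
```

```text
rig-frame TCP mm [85.291 -0.529] 15.551186530242488 t 15.55 F [-0.558 -1.09   4.208] open 0.42235209967821824 q6 -3.042044365709362
shift cm [0.031 0.052 0.055] rv [-0.     0.    -0.042]
-12 22 167 168 171 172 173 173 173 174 173 162 138 147 142 113 110 111 110 111 109 110 111 113 114 114 114 113 114 112 111 109 111 112 112 111 110 111 111 98 55 18 15 41 93 112 113 111 111 112 111 111 111 109 110 110 110 111 112 112 111 112 111 113 114 112 111 109 108 107 109 109 109 108 107 107 108 110 113 111 72 28 14 26 75 109 110 107 108 109 111 112 110 108 107 106 108 108 108 108 109 109 110 109 107 106 105 106 107 107 101 91 65 58 71 92 104 112 114 113 116 114 114
0 30 89 94 105 109 110 112 113 113 114 115 115 116 111 97 101 110 112 111 112 111 112 111 114 114 97 79 82 87 90 88 82 74 77 104 115 113 111 112 111 85 37 12 23 78 126 164 176 174 173 171 170 172 172 172 172 173 175 175 174 174 175 176 176 176 174 171 168 169 171 172 170 170 170 170 173 175 176 139 58 20 39 89 110 112 110 100 76 72 80 89 91 89 83 81 99 110 112 111 111 110 109 107 107 108 109 107 101 82 60 65 87 105 112 114 114 115 116
[... 688 characters left out ...]
4 174 173 173 174 175 177 176 174 170 169 169 171 171 169 169 168 170 172 176 174 132 57 18 35 113 170 174 170 168 129 81 76 84 91 92 86 80 84 105 112 113 112 111 109 107 107 108 110 108 100 82 61 65 88 105 112 114 115 116 116 116 116 114 113
6 30 95 93 104 110 111 112 113 114 114 115 115 114 111 100 100 110 113 112 112 112 112 112 114 101 81 80 88 92 89 83 75 75 101 114 114 112 112 112 112 93 37 8 26 96 159 177 177 176 175 174 173 172 171 172 172 172 174 174 173 173 174 176 178 176 173 171 169 170 171 172 170 169 168 170 172 175 176 140 65 14 34 118 175 174 170 172 153 93 72 82 89 92 88 81 80 102 112 113 112 110 109 108 107 108 110 109 101 83 62 65 89 106 112 114 114 116 116 116 116 115 113
```

Lines at -10.2 and +10.0, tips at -16.0 and +14.9, gap about 31 mm. Closing further with a slight +y shift.

Call:
apply_moves --moves '[[[0,0.02,0,0,0,0,0.405],[0,0.02,0,0,0,0,0.39],[0,0.02,0,0,0,0,0.375],[0,0.02,0,0,0,0,0.365],[0,0.02,0,0,0,0,0.365],[0,0.02,0,0,0,0,0.365]]]'

```text
time_s: 16.2
eef_pos: [0.499, 0.1413, 0.0155]
eef_rot: [0.0, -0.688, 0.725, -0.0]
wrist_force: [-0.9, -1.4, 6.4]
opening: 0.362
```

```bash
cat > tips2.py <<'E'
import sys
from h import *
n=sys.argv[1]; c,im=snap('wrist',n); r=np.load('rig.npy'); g=im.astype(np.float32).mean(2)
ys=np.arange(-24,24.1,.5)
def prof(x,z): return np.array([cv2.getRectSubPix(g,(1,1),tuple(map(float,proj(c,rigW(r,[x,y,z])[0]))))[0,0] for y in ys])
for x in(-14,-10):
    p=prof(x,22); L=[]
    for m in(ys<0,ys>0):
        w=np.clip(np.median(p[m])-25-p,0,None)*m; i=np.argmax(w); k=slice(i-3,i+4); L.append((w[k]@ys[k])/w[k].sum())
    print('lines at',x,np.round(L,2))
for x in(-4,0,2,4): p=prof(x,30); print(x,' '.join(f'{int(v)}' for v in p))
E
python3 goto.py 85 0 15 -1; python3 tips2.py w12
```

```text
rig-frame TCP mm [85.137 -0.326] 15.482983173635976 t 16.2 F [-0.862 -1.383  6.354] open 0.3621328580610584 q6 -3.0420189469425334
shift cm [0.015 0.032 0.048] rv [-0.    -0.    -0.042]
lines at -14 [-10.2    9.94]
lines at -10 [-10.2    9.98]
-4 167 153 154 166 172 172 160 121 109 110 112 113 115 116 115 114 115 113 112 112 112 113 113 112 110 112 112 89 38 14 28 75 110 114 112 112 112 111 111 110 110 111 111 112 112 112 111 112 112 113 115 114 111 110 108 108 110 109 109 108 108 109 110 112 113 91 40 16 22 68 107 111 109 109 111 112 112 111 108 108 109 109 109 109 110 111 111 110 108 106 105 106 109 107 99 75 59
0 111 121 141 125 111 112 111 111 110 112 113 114 115 116 114 115 114 113 113 113 109 91 79 83 89 91 85 81 68 41 23 68 106 114 113 117 152 173 174 171 171 170 169 170 174 174 173 174 174 176 178 177 174 170 169 168 170 170 170 169 168 169 172 175 173 117 74 79 86 91 88 83 77 96 111 113 113 111 109 108 110 110 109 110 112 111 111 109 108 108 106 108 109 107 100 78 59
2 109 113 134 120 111 111 112 112 112 111 113 115 116 116 115 115 114 113 113 112 100 80 80 86 90 89 85 78 60 28 24 74 111 114 111 120 159 173 172 171 170 172 170 172 173 173 173 172 173 175 176 175 172 169 168 167 170 170 169 168 167 169 171 174 171 126 77 77 85 91 90 85 79 87 107 113 113 114 111 110 110 108 110 111 110 111 111 109 108 108 106 108 109 108 101 79 59
4 111 115 135 123 111 112 112 112 112 112 114 114 116 117 115 115 114 114 112 111 94 79 82 89 91 88 82 75 53 24 25 78 109 114 112 132 167 175 173 171 171 171 172 171 173 173 172 172 173 175 177 175 173 170 168 169 171 171 169 168 167 169 172 175 176 146 78 72 82 89 91 88 80 81 101 110 132 165 169 168 144 112 110 112 111 112 112 111 109 107 106 107 110 108 101 79 59
```

Call:
apply_moves --moves '[[[0,0.03,0,0,0,0,0.36],[0,0.03,0,0,0,0,0.353],[0,0.03,0,0,0,0,0.353],[0,0.03,0,0,0,0,0.353]]]'

```text
time_s: 16.65
eef_pos: [0.4988, 0.1412, 0.0156]
eef_rot: [0.0, -0.688, 0.725, -0.0]
wrist_force: [-2.1, -1.1, 5.1]
opening: 0.353
```

```bash
python3 goto.py 85 0 15 -1; python3 tips2.py w13
```

```text
rig-frame TCP mm [85.093 -0.15 ] 15.556011876220966 t 16.65 F [-2.14  -1.14   5.088] open 0.35266461342086297 q6 -3.0419314056033304
shift cm [0.01  0.015 0.056] rv [-0.001 -0.    -0.042]
lines at -14 [-10.21   9.98]
lines at -10 [-10.18   9.93]
-4 167 140 146 167 172 173 168 134 110 110 111 114 116 116 113 113 114 113 112 111 112 113 113 111 111 110 112 93 38 10 25 74 107 113 112 111 112 111 111 111 110 110 110 111 112 111 111 111 112 113 113 114 112 109 108 108 109 109 109 108 109 108 111 111 114 96 40 15 25 71 105 111 108 108 111 113 112 110 108 107 108 109 109 110 109 110 110 110 109 107 106 107 108 106 100 81 60
0 109 114 151 168 172 173 162 129 110 110 113 114 115 116 114 114 114 114 112 111 112 113 113 95 78 81 88 90 87 82 73 82 105 113 112 113 138 171 174 171 172 171 171 171 172 173 174 174 174 175 177 176 173 171 169 168 170 171 169 168 168 170 170 137 85 74 83 89 91 86 80 82 101 109 111 113 112 112 109 108 109 109 109 110 110 111 111 109 108 107 107 105 109 108 100 83 61
2 111 110 143 168 175 175 156 117 109 111 114 115 116 116 114 114 114 114 113 113 113 114 110 88 78 83 89 90 86 78 69 78 105 114 112 115 148 173 172 171 171 171 171 171 173 174 173 173 173 175 176 175 172 171 168 168 169 170 169 168 167 169 172 160 104 72 80 87 90 88 82 76 91 107 112 113 113 114 113 112 112 110 109 110 111 111 111 109 108 107 106 107 109 107 100 82 62
4 110 120 135 116 111 111 111 112 111 111 113 114 116 116 115 114 114 113 113 112 113 114 104 81 80 86 91 90 84 77 63 77 110 114 112 119 156 173 172 171 171 171 171 172 173 172 172 173 173 174 177 176 173 171 168 169 170 171 169 169 168 168 173 172 135 79 77 86 91 90 85 79 88 107 111 111 118 155 168 169 158 123 109 111 112 112 111 110 109 108 107 108 110 108 100 83 62
```

Tips at -10.5 and +9.9 over lines at -10.2 and +9.95. That needs one tiny trim, then a hold and a final look.

Call:
apply_moves --moves '[[[0,0.01,0,0,0,0,0.351],[0,0.01,0,0,0,0,0.351],[0,0.01,0,0,0,0,0.351],[0,0.01,0,0,0,0,0.351],[0,0.01,0,0,0,0,0.351],[0,0.01,0,0,0,0,0.351],[0,0.01,0,0,0,0,0.351],[0,0.01,0,0,0,0,0.351]]]'

```text
time_s: 17.5
eef_pos: [0.4988, 0.1412, 0.0156]
eef_rot: [0.0, -0.688, 0.725, -0.0]
wrist_force: [-1.1, -2.1, 5.5]
opening: 0.352
```

```bash
python3 goto.py 85 0 15 -1; python3 tips2.py w14 | grep -E "^(lines|0)"; python3 -c "
from h import *
im=load('w14')['im'][:,:,::-1];cv2.imwrite('pics/c14.png',cv2.resize(im[0:290,200:430],None,fx=2,fy=2,interpolation=cv2.INTER_CUBIC))"
```

```text
rig-frame TCP mm [85.093 -0.121] 15.583074493775987 t 17.5 F [-1.097 -2.07   5.489] open 0.3523057021266277 q6 -3.041927298738749
shift cm [0.01  0.012 0.058] rv [-0.001 -0.    -0.042]
lines at -14 [-10.18  10.02]
lines at -10 [-10.2  10. ]
0 109 109 146 169 173 171 147 114 110 110 112 114 115 115 114 114 114 114 112 112 112 113 113 104 83 78 84 90 89 84 76 74 97 112 112 118 151 172 173 172 172 172 171 172 172 173 173 173 174 176 176 176 172 170 169 170 170 171 169 168 168 170 170 136 82 76 84 88 89 85 78 82 102 110 110 112 112 111 109 108 110 109 109 110 110 111 110 110 109 107 106 107 109 108 98 80 62
```

View pics/c14.png

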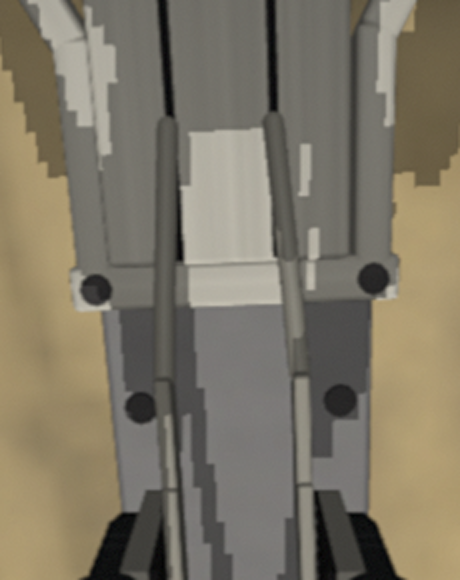

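Each tip, at (167,118) and (273,116), stands right on its own line, and the gauge still sits at the stop bar. The grip is steady, so I hand in.

```bash
python3 -c "
from bench import *
print(hand_in())"
```

```text
the job is handed in; nothing more can be done
None
```

The job is handed in at about 17.6 s of the 58 s allowed. The gauge is home in the nest, and the gripper is still holding the forceps tips over its lines.

- **Push:** I pushed the gauge along the bench with two finger contacts until the stop resisted at about 22 N. The gripper was then within about 1 mm of where home should put it, and the overhead view showed the gauge's head against the stop.
- **First try missed:** my first pass with the fingers went just above the gauge without moving it. The fingertips stood further back than the stated 19 mm ahead of the TCP, so I went back and lowered them.
- **Squeeze:** at the last check the tips stood at y = -10.3 and +9.9 mm, over lines at -10.2 and +10.0 mm. The tip gap was about 20.2 mm and the opening steady at 0.352. The tips never came closer than that.
- **Remaining offsets:** the tool was left about 2.4° off the rig's axis to stay clear of the last joint's limit. The wrist read about 5 N upward while holding, probably from the pads rubbing on the legs.
- **Other loose things:** no move reached for them and I felt no unexpected contact. I did not take a final picture of all of them.

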